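Put the loose sockets back in the socket tray

ROBOT

A 6-joint arm with a two-finger parallel gripper is mounted at the origin on the work surface. World frame = base frame: x ahead of the robot, y to its left, z up, the work surface at z = 0. Lengths are in m, angles in degrees, forces in N, time in s.
With the tool pointing down it reaches from about 0.25 to 0.725 m from the base axis. Payload 9.7 kg.
Tool frame: the origin (TCP) lies at the very end of the fingers, on their centre line; the grasp point (between the pads) lies 19 mm behind it; z points along the fingers, y is the direction in which the jaws open and shut (so a half turn about z gives the same grasp; the last joint's range is limited). The gripper opens to 85 mm and grips with 20 to 120 N. Pads are 22 mm wide; open, the fingers measure 114 mm over their backs; the gripper's body (76 mm by 85 mm) begins 54 mm behind the grasp point. The pads swing forward as they close: fully open they stand 13 mm farther back than shut.
Start: joints at [-64.63, 4.979, 10.078, 95.1, 0, 90], TCP at [0.236, -0.497, 0.231] pointing down, gripper open.
Joint ranges: [-179.16, 179.16], [-48.56, 103.87], [-65.8, 70.77], [-126.05, 130.52], [-82.76, 87.17], [-180, 180]. Speed limits (degrees/s): [127.2, 127.2, 147.25, 180, 180, 180].

INTERFACE

Orientations are given as [roll, pitch, yaw] about the fixed x, y, z axes, in that order (R = Rz(yaw) Ry(pitch) Rx(roll)).
In Python, from workcell import bot gives the robot as it stands.
- The arm moves only by the shell command python3 -m pendant 'ROWS' [FORCE]. ROWS is JSON, a list that holds one entry, the list of rows, each a list of 7 numbers: the shift along the tool's x, y, z in cm, then the turn, a rotation vector about the tool's x, y, z in rad, then the opening in per cent of the stroke, from 0 (shut) to 100 (fully open). In form: [[[dx, dy, dz, ax, ay, az, gripper], ...]]. A call has 1 to 5 rows; each row shifts and turns the pose as measured when the row begins, along the tool's axes as they then stand; what a row does not reach is not made up. A row lasts 1/12 s, in which the tool goes at most 41.7 mm and 7.16 degrees, less where a joint would pass 70% of its speed; a pose out of reach is approached as far as the arm can. A call with a gripper value outside its range is refused whole. The fingers move at their own pace and stop on an object; FORCE is the grip in N (left out, the last holds). Time passes only in rows, so rows that do not move let the fingers close. It gives the time, the measured TCP pose, the force and the opening at its end, in the units of the state.
- bot.get_obs(): the state, without advancing time (a new reading comes with each control period).
- bot.camera(name): name is "scene" or "top" or "wrist"; returns the picture (480x640x3 uint8, red, green, blue); there is no depth.
- bot.get_calibration(name): a dict with "intrinsics" (3x3 intrinsics, pixels), "D" ([k1, k2, p1, p2, k3] as OpenCV has them; the pictures are not rectified), "pose" (4x4, takes a point from camera to world coordinates); the wrist camera has in their place "T_tool_cam" (4x4, takes a point from camera to tool coordinates, whose origin is the TCP and whose axes are the flange's). Camera axes: x right, y down, z forward; pixel columns grow to the right and rows downward; lengths in m; the calibration is good to about 2 mm. A picture is of the moment at which its call begins: read the wrist's pose just before it. get_calibration takes no time and is no camera call.
- bot.job_done(): hands the job in, once; it reports no verdict.
Trained networks look in the newest picture that a camera, given by its name, has taken for a name from the list of things; names that differ only in an ending like _2 or _b are one class to them, and where a whole thing is asked for, a point or a joint stands for the part that bears it (a point fixed in the world has none). Each returns a list of dicts, best first, with "confidence" (0 to 1); they miss things now and then, are a little off and sometimes report something else, mostly with a low value. They report only what shows in the picture. A call takes as long as a camera call.
- bot.masks_of(camera, thing): "pixels" (480x640 bool, what is visible of it) and "extent" ([left, top, right, bottom] in pixels, round what is visible of it).
- bot.mark_of(camera, thing): "uv" ([column, row] in pixels: a listed point, or the origin of a listed thing).
The state is a dict: "time": time; "q": joint angles; "qd": joint speeds; "joint_efforts": joint torques, N m; "ee_pos": TCP position; "tcp_rot": TCP orientation; "wrist_force": force on the tool from outside, world axes, zero at the start; "torque": the same for the moment, N m; "opening": finger opening in m.
Only numpy, scipy, OpenCV 4.12 (cv2) and the standard library are available. Lean on these libraries where they do the work, as an engineer would, in place of code of your own. Each camera call takes 0.05 s, during which the arm holds its last target. There are 200 camera calls.

TASK

Put the four loose sockets back in the yellow socket tray, each standing upright, hexagon opening up as it is now, at the bottom of the round well of its own size: the smallest socket in the smallest well and so on up to the largest. Lower them in rather than dropping them, and leave the two round-bored wheel spacers, which look much like sockets, standing where they are on the bench.

Things in the scene. Friction and masses are not known exactly. Their poses are not given: they have to be found in the camera images.
- socket_14: loose 14 mm deep socket: a straight, smooth steel cylinder 20 mm in diameter and 78 mm tall, standing upright on its closed-off drive end, with a six-sided (hexagon) opening 14 mm across flats, 34 mm deep, in its top. Origin: centre of the underside, z up along its axis
- socket_22: loose 22 mm deep socket: a straight, smooth steel cylinder 30 mm in diameter and 78 mm tall, standing upright on its closed-off drive end, with a six-sided (hexagon) opening 22 mm across flats, 34 mm deep, in its top. Origin: centre of the underside, z up along its axis
- socket_30: loose 30 mm deep socket: a straight, smooth steel cylinder 40 mm in diameter and 78 mm tall, standing upright on its closed-off drive end, with a six-sided (hexagon) opening 30 mm across flats, 34 mm deep, in its top. Origin: centre of the underside, z up along its axis
- socket_38: loose 38 mm deep socket: a straight, smooth steel cylinder 50 mm in diameter and 78 mm tall, standing upright on its closed-off drive end, with a six-sided (hexagon) opening 38 mm across flats, 34 mm deep, in its top. Origin: centre of the underside, z up along its axis
- well_14: the 14 mm socket's place in the tray: a fixed grey plastic block 72 x 72 x 30 mm with a black-floored round well 29 mm wide and 25 mm deep in its top. Origin: centre of the block's underside; the well's floor lies 5 mm and its mouth 30 mm above it; z up. The four blocks stand in any order in one row, 74 mm apart along their y axes
- well_22: the 22 mm socket's place in the tray: a fixed grey plastic block 72 x 72 x 30 mm with a black-floored round well 39 mm wide and 25 mm deep in its top. Origin: centre of the block's underside; the well's floor lies 5 mm and its mouth 30 mm above it; z up. The row stands in a fixed shallow yellow tray, 144 x 306 mm, walls 28 mm high
- well_30: the 30 mm socket's place in the tray: a fixed grey plastic block 72 x 72 x 30 mm with a black-floored round well 49 mm wide and 25 mm deep in its top. Origin: centre of the block's underside; the well's floor lies 5 mm and its mouth 30 mm above it; z up. On the blocks' +x side, 38 to 101 mm off the row's centre line, lie the tray's ratchet and extension bar, under 34 mm high
- well_38: the 38 mm socket's place in the tray: a fixed grey plastic block 72 x 72 x 30 mm with a black-floored round well 59 mm wide and 25 mm deep in its top. Origin: centre of the block's underside; the well's floor lies 5 mm and its mouth 30 mm above it; z up. A socket larger than a well's own does not go into it
- spacer_tube: look-alike, not a socket: a plain steel wheel-spacer tube 32 mm in diameter, 72 mm tall, standing loose on end, with a round 21 mm bore right through. Origin: centre of the underside. (A loose wheel bearing and an axle nut, unlisted and under 20 mm high, lie among the sockets and spacers)
- spacer_flanged: look-alike, not a socket: a steel wheel spacer, 40 mm barrel, 60 mm tall, standing loose on a 56 mm wide, 6 mm thick flange, with a round 21 mm bore right through. Origin: centre of the underside. (Sockets, spacers, bearing and nut start at least 90 mm apart, centre to centre)

How it is judged:
By the outcome, as a careful person would: the job done as asked, in the order asked, and still so for the second after the job is handed in, with the robot touching nothing.
It also fails if it takes over 106 s, if anything falls off the work surface, if the arm or the gripper's body presses on something with over 40 N, if the wrist force passes 120 N, or if a joint passes its speed limit or range.

## Working session

There is one attempt and no reset: what is moved stays moved. The work goes in short steps, Python scripts to look and compute and a shell command to move; the robot and the scene stay as the last step left them, time stands still between calls to the robot, and variables do not carry over. Pictures are saved under pics/ and viewed, about 12 in all and at most 16, crops included, and the job is handed in when it is done.

```bash
mkdir -p pics; ls
cat > h.py <<'E'
import numpy as np, cv2
from workcell import bot
from scipy.spatial.transform import Rotation as R
def pose(cam,obs=None):
    c=bot.get_calibration(cam)
    if cam!="wrist": return c,np.array(c["pose"])
    o=obs or bot.get_obs(); T=np.eye(4)
    T[:3,:3]=R.from_euler('xyz',o["tcp_rot"],degrees=True).as_matrix(); T[:3,3]=o["ee_pos"]
    return c,T@np.array(c["T_tool_cam"])
def ray(cam,uv,z,obs=None):
    c,T=pose(cam,obs)
    p=cv2.undistortPoints(np.array([[uv]],float),np.array(c["intrinsics"]),np.array(c["D"])).ravel()
    d=T[:3,:3]@[p[0],p[1],1]; return T[:3,3]+d*(z-T[2,3])/d[2]
def proj(cam,P,obs=None):
    c,T=pose(cam,obs); Ti=np.linalg.inv(T)
    return cv2.projectPoints(np.array(P,float).reshape(-1,1,3),cv2.Rodrigues(Ti[:3,:3])[0],Ti[:3,3],np.array(c["intrinsics"]),np.array(c["D"]))[0].reshape(-1,2)
def save(im,n): cv2.imwrite("pics/"+n,cv2.cvtColor(im,cv2.COLOR_RGB2BGR))
E
python3 - <<'E'
from h import *
names=["socket_14","socket_22","socket_30","socket_38","well_14","well_22","well_30","well_38","spacer_tube","spacer_flanged"]
for cam in ["top","scene"]:
    save(bot.camera(cam),cam+"0.png")
    print(cam,np.round(pose(cam)[1][:3,3],2))
    for n in names:
        for m in bot.mark_of(cam,n)[:3]:
            print(n,np.round(m["uv"]),round(m["confidence"],2),np.round(ray(cam,m["uv"],0),3))
o=bot.get_obs();print(o)
E
```

```text
pics
top [ 0.36 -0.01  1.03]
socket_14 [477. 277.] 0.9 [ 0.459 -0.347  0.   ]
socket_14 [354. 278.] 0.9 [ 0.451 -0.075  0.   ]
socket_14 [229. 278.] 0.72 [0.446 0.199 0.   ]
socket_22 [477. 277.] 0.9 [ 0.459 -0.347  0.   ]
socket_22 [354. 278.] 0.9 [ 0.451 -0.075  0.   ]
socket_22 [229. 278.] 0.72 [0.446 0.199 0.   ]
socket_30 [477. 277.] 0.9 [ 0.459 -0.347  0.   ]
socket_30 [354. 278.] 0.9 [ 0.451 -0.075  0.   ]
socket_30 [229. 278.] 0.72 [0.446 0.199 0.   ]
socket_38 [477. 277.] 0.9 [ 0.459 -0.347  0.   ]
socket_38 [354. 278.] 0.9 [ 0.451 -0.075  0.   ]
socket_38 [229. 278.] 0.72 [0.446 0.199 0.   ]
well_14 [322. 199.] 0.98 [ 0.629 -0.003  0.   ]
well_14 [289. 202.] 0.87 [0.619 0.072 0.   ]
well_14 [386. 200.] 0.81 [ 0.63  -0.148  0.   ]
well_22 [322. 199.] 0.98 [ 0.629 -0.003  0.   ]
well_22 [289. 202.] 0.87 [0.619 0.072 0.   ]
well_22 [386. 200.] 0.81 [ 0.63  -0.148  0.   ]
well_30 [322. 199.] 0.98 [ 0.629 -0.003  0.   ]
well_30 [289. 202.] 0.87 [0.619 0.072 0.   ]
well_30 [386. 200.] 0.81 [ 0.63  -0.148  0.   ]
well_38 [322. 199.] 0.98 [ 0.629 -0.003  0.   ]
well_38 [289. 202.] 
[... 1513 characters left out ...]
langed [216. 273.] 0.39 [ 0.445 -0.201  0.   ]
{'time': 1.1, 'q': array([-6.46268654e+01,  4.97905128e+00,  1.00776857e+01,  9.50999706e+01,
       -6.10457381e-05,  8.99996039e+01]), 'qd': array([-0.0017416 ,  0.02193833,  0.13842105, -0.00794156, -0.01380147,
       -0.06069675]), 'joint_efforts': array([-1.21792938e-03, -5.20106435e+01,  4.64868200e+01,  1.26314790e-03,
       -1.68487018e-04, -2.98654754e-05]), 'ee_pos': array([ 0.23567681, -0.49693614,  0.23127796]), 'tcp_rot': array([-1.79998664e+02,  6.10365006e-05,  2.53735308e+01]), 'wrist_force': array([ 0.07241864, -0.2437001 ,  0.47227332]), 'torque': array([ 0.00125166,  0.00721169, -0.0171858 ]), 'opening': 0.08531667574170876}
```

Run:
```python
import cv2
a=cv2.imread("pics/top0.png"); cv2.imwrite("pics/top0c.png",cv2.resize(a[130:350,120:520],None,fx=2,fy=2,interpolation=cv2.INTER_CUBIC))
a=cv2.imread("pics/scene0.png"); cv2.imwrite("pics/scene0c.png",cv2.resize(a[140:400,80:480],None,fx=2,fy=2,interpolation=cv2.INTER_CUBIC))
```

```text
(no output)
```

View pics/top0c.png

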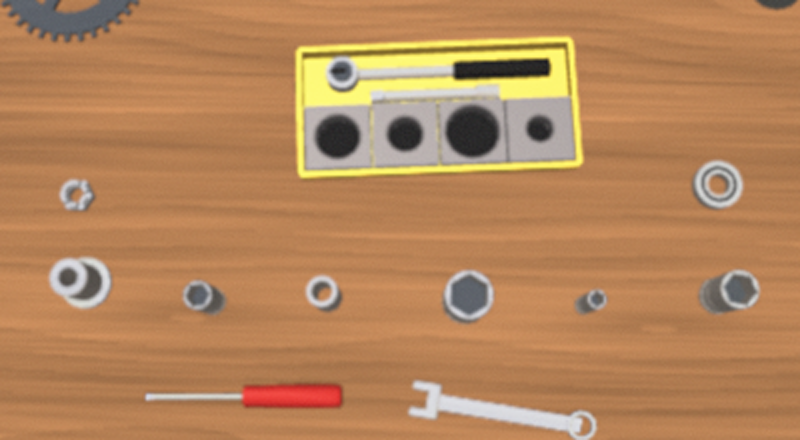

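View pics/scene0c.png

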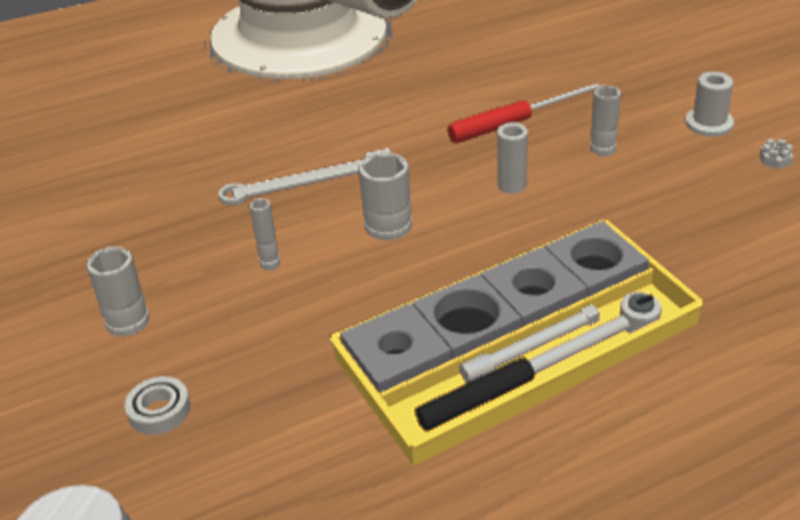

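The top view shows, from left to right: the flanged spacer, socket_22, the tube, socket_38, socket_14 and socket_30. The wells, also left to right, are 30, 22, 38 and 14.

Run:
```python
from h import *
im=cv2.imread("pics/top0.png")
for n,u,v in [("s22",198,295),("s38",469,296),("s14",597,299),("s30",741,290)]:
    print(n,np.round(ray("top",(120+u/2,130+v/2),.078),4))
w=[]
for n,u,v in [("w30",338,136),("w22",405,133),("w38",473,130),("w14",540,128)]:
    p=ray("top",(120+u/2,130+v/2),.03); w.append(p); print(n,np.round(p,4))
# dark-hole centroids at sub-pixel
g=cv2.cvtColor(im,cv2.COLOR_BGR2GRAY)[180:212,270:410]
n,l,s,c=cv2.connectedComponentsWithStats((g<60).astype('uint8'))
for i in range(1,n):
    if s[i,4]>20: print(s[i,4],c[i]+[270,180],np.round(ray("top",c[i]+[270,180],.03),4))
```

```text
s22 [0.4389 0.203  0.078 ]
s38 [ 0.4445 -0.0726  0.078 ]
s14 [ 0.4442 -0.2023  0.078 ]
s30 [ 0.4564 -0.3494  0.078 ]
w30 [0.6215 0.0701 0.03  ]
w22 [ 0.6265 -0.0035  0.03  ]
w38 [ 0.6315 -0.0782  0.03  ]
w14 [ 0.6354 -0.1518  0.03  ]
436 [355.6353211  195.83944954] [ 0.6295 -0.0763  0.03  ]
284 [288.5528169  198.46126761] [0.6205 0.071  0.03  ]
171 [322.09356725 197.0877193 ] [ 0.6251 -0.0027  0.03  ]
74 [388.87837838 194.52702703] [ 0.6341 -0.1494  0.03  ]
```

```bash
python3 -m pendant '[[[2.5,1.0,0,0,0,-0.12,100],[2.5,1.0,0,0,0,-0.12,100],[2.5,1.0,0,0,0,-0.12,100],[2.5,1.0,0,0,0,-0.12,100],[2.5,1.0,0,0,0,-0.12,100]]]' 60; python3 -m pendant '[[[2.5,1.0,0,0,0,-0.12,100],[2.5,1.0,0,0,0,-0.12,100],[2.5,1.0,0,0,0,-0.12,100],[2.5,1.0,0,0,0,-0.12,100],[0,0,0,0,0,0,100]]]'
```

```text
time: 1.52
ee_pos: [0.3625, -0.4584, 0.2314]
tcp_rot: [180.0, 0.1, 60.5]
wrist_force: [0.1, -0.4, 0.0]
opening: 0.0853
time: 1.93
ee_pos: [0.4387, -0.3715, 0.2297]
tcp_rot: [-179.9, -0.0, 89.8]
wrist_force: [0.0, -0.0, 0.1]
opening: 0.0855
```

```bash
python3 -m pendant '[[[3.4,0.1,1,0,0,0,100],[3.4,0.1,1,0,0,0,100],[3.4,0.1,1,0,0,0,100],[3.4,0.1,1,0,0,0,100],[3.3,0.1,1,0,0,0,100]]]'; python3 -m pendant '[[[0,0,1,0,0,0,100],[0,0,0,0,0,0,100]]]';python3 - <<'E'
from h import *
o=bot.get_obs(); im=bot.camera("wrist"); print(o["ee_pos"],o["tcp_rot"])
T=np.array(bot.get_calibration("wrist")["T_tool_cam"]);print(T.round(3))
for m in bot.masks_of("wrist","socket_14"): print(m["extent"],m["confidence"])
print(proj("wrist",[.4442,-.2023,.078],o))
save(im,"w1.png")
E
```

```text
time: 2.35
ee_pos: [0.4453, -0.2012, 0.1775]
tcp_rot: [179.9, 0.1, 89.4]
wrist_force: [0.3, -0.0, -0.3]
opening: 0.0852
time: 2.52
ee_pos: [0.4446, -0.1961, 0.1659]
tcp_rot: [-180.0, 0.1, 89.7]
wrist_force: [0.8, -0.2, 0.6]
opening: 0.0856
[ 0.44457976 -0.19606264  0.16588069] [-1.79981374e+02  5.54601060e-02  8.96576395e+01]
[[-0.    -0.961 -0.276  0.071]
 [ 1.    -0.    -0.     0.001]
 [-0.    -0.276  0.961 -0.142]
 [ 0.     0.     0.     1.   ]]
[320.0, 368.1, 366.8, 431.0] 0.8
[307.5, 208.9, 343.4, 268.2] 0.74
[279.3, 0.3, 377.8, 72.0] 0.7
[[325.34074311 253.08823165]]
```

View pics/w1.png

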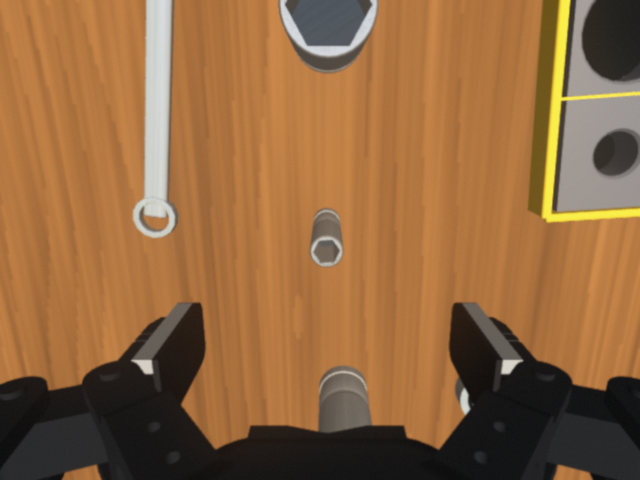

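The wrist view shows socket_14's top at (326,250), where I predicted (325,253), so the target is about (0.4446, -0.2008). Descending to grip.

```bash
python3 -m pendant '[[[-0.4,0,2.5,0,0,0,100],[-0.1,0,2.5,0,0,0,100],[0,0,2.5,0,0,0,100],[0,0,2,0,0,0,100],[0,0,1,0,0,0,100]]]'; python3 -m pendant '[[[0,0,1,0,0,0,60],[0,0,0.3,0,0,0,0]]]'
```

```text
time: 3.03
ee_pos: [0.4491, -0.2109, 0.0664]
tcp_rot: [179.3, 0.4, 89.1]
wrist_force: [-0.3, 0.7, -0.4]
opening: 0.0855
time: 3.2
ee_pos: [0.4488, -0.2129, 0.0522]
tcp_rot: [179.4, 0.4, 88.9]
wrist_force: [0.1, -0.1, -0.1]
opening: 0.0639
```

```bash
cat > need.py <<'E'
import sys; from h import *
o=bot.get_obs(); t=np.array([float(a) for a in sys.argv[1:4]]); yaw=float(sys.argv[4]) if len(sys.argv)>4 else 90
A=R.from_euler('xyz',o["tcp_rot"],degrees=True); B=R.from_euler('xyz',[180,0,yaw],degrees=True)
print("need cm",((A.inv().apply(t-o["ee_pos"]))*100).round(2),"rad",(A.inv()*B).as_rotvec().round(3),"F",o["wrist_force"].round(1),"vel",np.abs(o["qd"]).max().round(1))
E
python3 -m pendant '[[[0,0,0,0,0,0,60],[0,0,0,0,0,0,60]]]'; python3 need.py .4446 -.2008 .040
```

```text
time: 3.37
ee_pos: [0.4491, -0.2139, 0.0529]
tcp_rot: [179.3, 0.4, 88.9]
wrist_force: [0.1, -0.5, 0.3]
opening: 0.0515
need cm [ 1.31 -0.49  1.28] rad [ 0.011  0.008 -0.02 ] F [ 0.1 -0.5  0.3] vel 0.9
```

```bash
python3 -m pendant '[[[1.2,-0.5,0,0.011,0.008,-0.02,60],[0,0,0,0,0,0,60]]]'; python3 need.py .4446 -.2008 .040
```

```text
time: 3.53
ee_pos: [0.4448, -0.2018, 0.0546]
tcp_rot: [179.9, -0.0, 90.0]
wrist_force: [-0.3, 0.9, 0.4]
opening: 0.0511
need cm [ 0.1  -0.02  1.46] rad [ 0.001 -0.     0.001] F [-0.3  0.9  0.4] vel 1.7
```

```bash
python3 -m pendant '[[[0.1,0,0.7,0,0,0,60],[0,0,0.7,0,0,0,60],[0,0,0,0,0,0,60]]]'; python3 need.py .4446 -.2008 .040
python3 - <<'E'
from h import *
o=bot.get_obs(); save(bot.camera("wrist"),"w2.png")
print(proj("wrist",[[.4446,-.2008,.078],[*o["ee_pos"][:2],.078]],o))
E
```

```text
time: 3.78
ee_pos: [0.4461, -0.2003, 0.0415]
tcp_rot: [179.7, 0.1, 90.1]
wrist_force: [0.0, 0.2, -0.2]
opening: 0.0514
need cm [-0.05 -0.16  0.15] rad [0.005 0.001 0.002] F [ 0.   0.2 -0.2] vel 0.6
[[320.33289088 369.79704055]
 [325.6347049  368.36588473]]
```

View pics/w2.png

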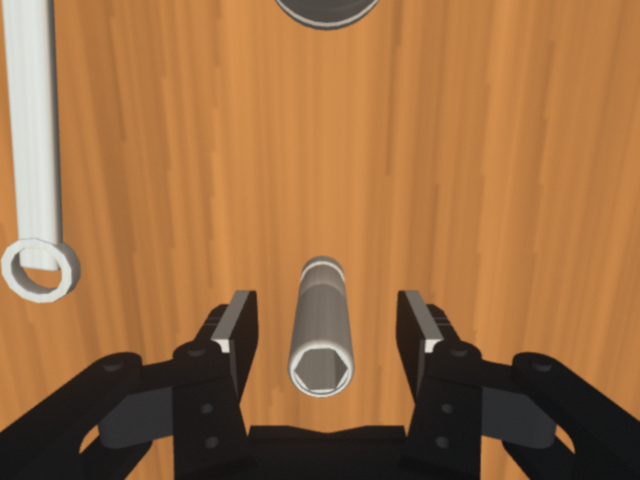

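The socket's top is at (321,369), centred between the pads. Closing and lifting.

```bash
python3 -m pendant '[[[0,-0.15,0.1,0.005,0,0,55],[0,0,0,0,0,0,15],[0,0,0,0,0,0,0],[0,0,0,0,0,0,0],[0,0,0,0,0,0,0]]]' 50; python3 -m pendant '[[[0,0,0,0,0,0,0],[0,0,0,0,0,0,0]]]'; python3 need.py .4446 -.2008 .040
```

```text
time: 4.25
ee_pos: [0.4446, -0.2005, 0.041]
tcp_rot: [-180.0, 0.1, 90.1]
wrist_force: [-0.5, 0.1, -1.6]
opening: 0.0191
time: 4.42
ee_pos: [0.4446, -0.2006, 0.0409]
tcp_rot: [-180.0, 0.1, 90.1]
wrist_force: [0.3, 0.7, -0.0]
opening: 0.0187
need cm [-0.02  0.    0.09] rad [-0.001  0.002  0.002] F [ 0.3  0.7 -0. ] vel 0.1
```

```bash
python3 -m pendant '[[[0,0,-1,0,0,0,0],[0,0,-2,0,0,0,0],[0,0,-2,0,0,0,0],[0,0,-2,0,0,0,0],[0,0,0,0,0,0,0]]]'; python3 need.py .6355 -.1510 .115
```

```text
time: 4.83
ee_pos: [0.4432, -0.1999, 0.1144]
tcp_rot: [-179.8, 0.0, 90.1]
wrist_force: [1.0, -0.9, -0.2]
opening: 0.0185
need cm [ 4.85 19.24 -0.14] rad [-0.004  0.     0.002] F [ 1.  -0.9 -0.2] vel 2.2
```

```bash
python3 -m pendant '[[[1,3.5,0,0,0,0,0],[1,3.5,0,0,0,0,0],[1,3.5,0,0,0,0,0],[0.8,3.4,0,0,0,0,0],[0.4,2,0,0,0,0,0]]]'; python3 -m pendant '[[[0,1,0,0,0,0,0],[0,0,0,0,0,0,0]]]'; python3 need.py .6355 -.1510 .115
```

```text
time: 5.25
ee_pos: [0.6051, -0.1575, 0.1157]
tcp_rot: [-179.9, 0.1, 89.8]
wrist_force: [0.4, -0.5, -1.1]
opening: 0.0186
time: 5.42
ee_pos: [0.619, -0.1557, 0.1132]
tcp_rot: [-179.9, 0.1, 90.0]
wrist_force: [-0.3, -0.7, -1.0]
opening: 0.0189
need cm [ 0.47  1.65 -0.18] rad [-0.002  0.001 -0.001] F [-0.3 -0.7 -1. ] vel 0.9
```

```bash
python3 -m pendant '[[[0.4,1.4,-0.2,0,0,0,0],[0.1,0.2,0,0,0,0,0],[0,0,0,0,0,0,0]]]'; python3 need.py .6355 -.1510 .115
python3 - <<'E'
from h import *
o=bot.get_obs(); save(bot.camera("wrist"),"w3.png"); save(bot.camera("top")[130:260,240:440],"t3.png")
g=cv2.imread("pics/t3.png"); cv2.imwrite("pics/t3.png",cv2.resize(g,None,fx=4,fy=4,interpolation=cv2.INTER_CUBIC))
print(proj("wrist",[[.6341,-.1494,.03],[.6295,-.0763,.03],[.6251,-.0027,.03]],o))
E
```

```text
time: 5.67
ee_pos: [0.6339, -0.1504, 0.113]
tcp_rot: [-179.6, 0.0, 90.0]
wrist_force: [-0.4, -0.5, -1.8]
opening: 0.0184
need cm [-0.06  0.15 -0.2 ] rad [-0.006  0.001 -0.   ] F [-0.4 -0.5 -1.8] vel 0.3
[[327.03079357 243.77437916]
 [318.1249146  109.45287004]
 [307.70181893 -55.18672798]]
```

View pics/w3.png

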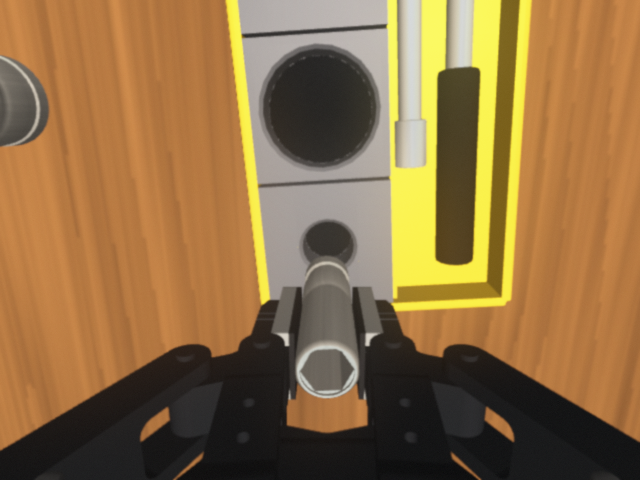

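Well_14's mouth is at about (329,244), 2 px right of the prediction, so its centre is about (0.6352, -0.1497). Lowering in stages.

```bash
python3 -m pendant '[[[0,0.15,1.0,-0.006,0,0,0],[0,0,1,0,0,0,0],[0,0,0.8,0,0,0,0],[0,0,0,0,0,0,0]]]'; python3 need.py .6352 -.1497 .046
```

```text
time: 6.1
ee_pos: [0.6325, -0.1519, 0.085]
tcp_rot: [180.0, 0.1, 89.9]
wrist_force: [-0.1, -0.6, -2.0]
opening: 0.0188
need cm [0.23 0.26 3.9 ] rad [ 0.001  0.001 -0.002] F [-0.1 -0.6 -2. ] vel 1.1
```

```bash
python3 -m pendant '[[[0.23,0.26,0.3,0,0,0,0],[0,0,0.4,0,0,0,0],[0,0,0,0,0,0,0]]]'; python3 need.py .6352 -.1497 .046
```

```text
time: 6.35
ee_pos: [0.6344, -0.1498, 0.0775]
tcp_rot: [180.0, 0.1, 89.8]
wrist_force: [-0.7, 0.7, -2.1]
opening: 0.019
need cm [0.01 0.07 3.15] rad [ 0.     0.001 -0.003] F [-0.7  0.7 -2.1] vel 0.7
```

```bash
python3 -m pendant '[[[0.05,0.12,0.7,0,0,0,0],[0.04,0.05,0.7,0,0,0,0],[0,0,0,0,0,0,0]]]'; python3 need.py .6352 -.1497 .046;python3 -m pendant '[[[0.04,0.05,0.7,0,0,0,0],[0.0,0.05,0.4,0,0,0,0],[0,0,0,0,0,0,0]]]'; python3 need.py .6352 -.1497 .046
```

```text
time: 6.6
ee_pos: [0.6368, -0.1488, 0.0627]
tcp_rot: [179.9, 0.1, 89.8]
wrist_force: [0.3, 0.8, -2.0]
opening: 0.0186
need cm [-0.09 -0.16  1.67] rad [ 0.001  0.001 -0.003] F [ 0.3  0.8 -2. ] vel 0.6
time: 6.85
ee_pos: [0.6378, -0.1483, 0.0501]
tcp_rot: [180.0, 0.1, 89.8]
wrist_force: [-0.3, 0.2, -1.1]
opening: 0.0187
need cm [-0.14 -0.26  0.41] rad [ 0.001  0.001 -0.003] F [-0.3  0.2 -1.1] vel 0.4
```

```bash
python3 -m pendant '[[[-0.14,-0.26,0.2,0,0,0,0],[0,0,0.1,0,0,0,0],[0,0,0.05,0,0,0,0],[0,0,0,0,0,0,0]]]'; python3 need.py .6352 -.1497 .046
```

```text
time: 7.18
ee_pos: [0.6367, -0.1497, 0.0493]
tcp_rot: [179.7, 0.1, 89.9]
wrist_force: [0.4, -0.2, -0.7]
opening: 0.0185
need cm [ 0.   -0.16  0.33] rad [ 0.006  0.002 -0.002] F [ 0.4 -0.2 -0.7] vel 0.3
```

```bash
python3 -m pendant '[[[0,-0.15,0.3,0.006,0,0,0],[0,0,0.2,0,0,0,0],[0,0,0,0,0,0,0]]]'; python3 need.py .6352 -.1497 .046
```

```text
time: 7.43
ee_pos: [0.6371, -0.1501, 0.0496]
tcp_rot: [179.6, 0.2, 89.9]
wrist_force: [0.2, 0.5, -1.8]
opening: 0.019
need cm [ 0.04 -0.19  0.36] rad [ 0.007  0.003 -0.002] F [ 0.2  0.5 -1.8] vel 0.7
```

```bash
python3 -m pendant '[[[0,-0.2,0.4,0,0,0,0]]]'; python3 need.py .6352 -.1497 .046;python3 -m pendant '[[[0,0,0.6,0,0,0,0]]]'; python3 need.py .6352 -.1497 .046
python3 - <<'E'
from h import *
save(bot.camera("wrist"),"w4.png")
E
```

```text
time: 7.52
ee_pos: [0.6369, -0.1505, 0.0487]
tcp_rot: [179.3, 0.2, 89.9]
wrist_force: [-3.1, 2.3, 36.2]
opening: 0.0186
need cm [ 0.08 -0.17  0.26] rad [ 0.012  0.004 -0.002] F [-3.1  2.3 36.2] vel 6.0
time: 7.6
ee_pos: [0.6382, -0.1509, 0.0484]
tcp_rot: [179.0, 0.3, 89.9]
wrist_force: [-22.7, 4.6, 61.1]
opening: 0.019
need cm [ 0.12 -0.3   0.23] rad [ 0.018  0.005 -0.002] F [-22.7   4.6  61.1] vel 4.2
```

View pics/w4.png

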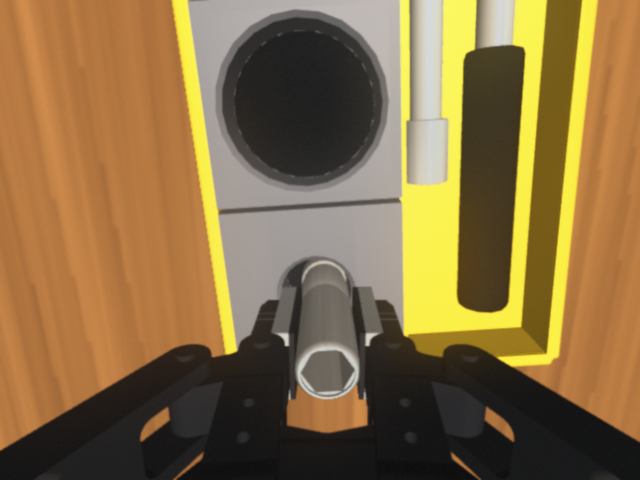

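```bash
python3 -m pendant '[[[0,-0.2,-0.1,0.015,0.004,0,0],[0,0,0,0,0,0,0]]]'; python3 need.py .6352 -.1497 .046
```

```text
time: 7.82
ee_pos: [0.6361, -0.1511, 0.0525]
tcp_rot: [179.7, 0.1, 89.9]
wrist_force: [1.0, 0.2, -1.7]
opening: 0.0188
need cm [ 0.14 -0.09  0.64] rad [ 0.005  0.002 -0.002] F [ 1.   0.2 -1.7] vel 1.7
```

```bash
python3 -m pendant '[[[0.14,-0.1,0.25,0.005,0.002,0,0]]]'; python3 need.py .6352 -.1497 .046;python3 -m pendant '[[[0,0,0.15,0,0,0,0]]]'; python3 need.py .6352 -.1497 .046
```

```text
time: 7.9
ee_pos: [0.6355, -0.15, 0.0503]
tcp_rot: [179.9, 0.0, 89.9]
wrist_force: [0.2, 0.2, -1.5]
opening: 0.0188
need cm [ 0.03 -0.03  0.43] rad [ 0.002  0.001 -0.003] F [ 0.2  0.2 -1.5] vel 2.7
time: 7.98
ee_pos: [0.6354, -0.1499, 0.0487]
tcp_rot: [179.9, 0.0, 89.9]
wrist_force: [-6.8, 1.7, 17.9]
opening: 0.0186
need cm [ 0.02 -0.02  0.27] rad [ 0.002  0.    -0.003] F [-6.8  1.7 17.9] vel 1.4
```

Contact comes at the same height from two lateral positions, so the socket is on the well floor. Releasing.

```bash
python3 -m pendant '[[[0,0,0,0,0,0,30],[0,0,0,0,0,0,45],[0,0,0,0,0,0,60],[0,0,0,0,0,0,60]]]'; python3 -m pendant '[[[0,0,-2.5,0,0,0,60],[0,0,-2.5,0,0,0,60],[0,0,-2.5,0,0,0,60],[0,0,-1,0,0,0,100],[0,0,0,0,0,0,100]]]';python3 need.py .4389 .203 .16
python3 - <<'E'
from h import *
o=bot.get_obs();save(bot.camera("wrist"),"w5.png")
print(proj("wrist",[[.6352,-.1497,.083],[.6352,-.1497,.03],[.6261,-.0015,.03]],o))
E
```

```text
time: 8.32
ee_pos: [0.6346, -0.1496, 0.0454]
tcp_rot: [-179.9, -0.0, 89.9]
wrist_force: [-0.9, 0.1, 0.1]
opening: 0.0511
time: 8.73
ee_pos: [0.6328, -0.1491, 0.1281]
tcp_rot: [-179.4, -0.1, 89.9]
wrist_force: [0.4, -0.4, 0.3]
opening: 0.0737
need cm [ 35.17 -19.51  -2.93] rad [-0.01  -0.002 -0.002] F [ 0.4 -0.4  0.3] vel 0.6
[[331.49966148 270.49453765]
 [331.37248071 239.35395083]
 [313.4710301  -42.07949619]]
```

View pics/w5.png

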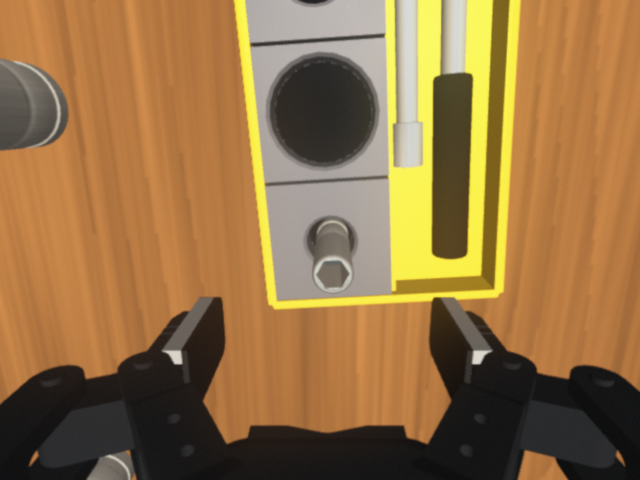

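Socket_14 stands upright in its well: its top is seen at (333,273) against a predicted (331,270). Next is socket_22.

```bash
python3 -m pendant '[[[3.5,-1.95,-0.6,0,0,0,100],[3.5,-1.95,-0.6,0,0,0,100],[3.5,-1.95,-0.6,0,0,0,100],[3.5,-1.95,-0.6,0,0,0,100],[3.5,-1.95,0,0,0,0,100]]]'; python3 need.py .4389 .203 .16;  python3 -m pendant '[[[3.5,-1.95,0,0,0,0,100],[3.5,-1.95,0,0,0,0,100],[3.5,-1.95,0,0,0,0,100],[2,-1,0,0,0,0,100],[0,0,0,0,0,0,100]]]';python3 need.py .4389 .203 .16
```

```text
time: 9.2
ee_pos: [0.5329, 0.0257, 0.1406]
tcp_rot: [-178.7, -0.1, 89.3]
wrist_force: [1.1, 1.1, -0.3]
opening: 0.0856
need cm [17.62 -9.66 -1.69] rad [-0.022 -0.002 -0.012] F [ 1.1  1.1 -0.3] vel 46.3
time: 9.62
ee_pos: [0.4562, 0.1599, 0.1337]
tcp_rot: [-178.2, -0.1, 89.5]
wrist_force: [0.2, -0.2, 0.2]
opening: 0.0858
need cm [ 4.3  -1.85 -2.56] rad [-0.031 -0.002 -0.009] F [ 0.2 -0.2  0.2] vel 2.4
```

```bash
python3 -m pendant '[[[2.2,-0.9,-1.3,-0.03,0,-0.009,100],[2,-0.9,-1.2,0,0,0,100],[0,0,0,0,0,0,100]]]';python3 need.py .4389 .203 .16
python3 - <<'E'
from h import *
o=bot.get_obs();im=bot.camera("wrist");save(im,"w6.png")
print(proj("wrist",[[.4389,.203,.078],[.4389,.203,0]],o))
for m in bot.masks_of("wrist","socket_22"): print(m["extent"],m["confidence"])
E
```

```text
time: 9.87
ee_pos: [0.4361, 0.2032, 0.1539]
tcp_rot: [-179.7, 0.1, 90.1]
wrist_force: [-0.0, -0.6, -0.2]
opening: 0.0852
need cm [-0.03  0.28 -0.61] rad [-0.006  0.001  0.002] F [-0.  -0.6 -0.2] vel 3.7
[[331.74576805 249.6539163 ]
 [331.14076624 216.67350207]]
[306.5, 196.4, 361.2, 272.3] 0.97
```

View pics/w6.png

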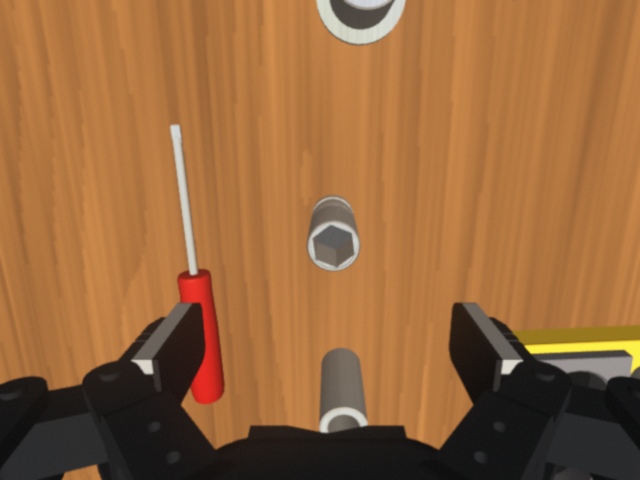

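Socket_22's top is at (333,246) against a predicted (332,250), so its position is about (0.4397, 0.2051).

```bash
python3 -m pendant '[[[0.2,0.35,2,-0.006,0,0,100],[0,0,2,0,0,0,100],[0,0,1.5,0,0,0,80],[0,0,0,0,0,0,70]]]';python3 need.py .4397 .2051 .043
```

```text
time: 10.3
ee_pos: [0.441, 0.1996, 0.0914]
tcp_rot: [-179.8, 0.3, 89.9]
wrist_force: [-0.5, 1.2, 0.4]
opening: 0.064
need cm [ 0.57 -0.12  4.84] rad [-0.004  0.005 -0.001] F [-0.5  1.2  0.4] vel 1.3
```

```bash
python3 -m pendant '[[[0.57,-0.1,1,-0.004,0.005,0,70],[0,0,0,0,0,0,70],[0.05,0,1.2,0,0,0,70],[0.05,0,1,0,0,0,70],[0,0,0,0,0,0,70]]]';python3 need.py .4397 .2051 .043
```

```text
time: 10.72
ee_pos: [0.4408, 0.2025, 0.0561]
tcp_rot: [-179.9, 0.1, 89.7]
wrist_force: [-0.4, -0.1, -0.3]
opening: 0.0597
need cm [ 0.27 -0.11  1.31] rad [-0.003  0.003 -0.006] F [-0.4 -0.1 -0.3] vel 0.9
```

```bash
python3 -m pendant '[[[0.27,-0.1,0.6,-0.003,0.003,-0.006,70],[0.05,0,0.6,0,0,0,70],[0,0,0,0,0,0,70]]]';python3 need.py .4397 .2051 .043
```

```text
time: 10.97
ee_pos: [0.4401, 0.2056, 0.0432]
tcp_rot: [179.9, -0.0, 90.0]
wrist_force: [0.1, -0.1, -0.2]
opening: 0.0597
need cm [-0.05 -0.04  0.02] rad [ 0.001 -0.001  0.   ] F [ 0.1 -0.1 -0.2] vel 0.5
```

```bash
python3 -m pendant '[[[0,0,0,0,0,0,20],[0,0,0,0,0,0,0],[0,0,0,0,0,0,0],[0,0,0,0,0,0,0],[0,0,0,0,0,0,0]]]' 50; python3 need.py .4397 .2051 .043; python3 -m pendant '[[[0,0,-1,0,0,0,0],[0,0,-2,0,0,0,0],[0,0,-2,0,0,0,0],[0,0,-2,0,0,0,0],[0,0,0,0,0,0,0]]]'; python3 need.py .626 -.0015 .12
```

```text
time: 11.38
ee_pos: [0.4402, 0.2059, 0.0438]
tcp_rot: [179.9, -0.1, 90.1]
wrist_force: [-0.5, 0.4, -1.7]
opening: 0.0289
need cm [-0.08 -0.05  0.08] rad [ 0.002 -0.001  0.001] F [-0.5  0.4 -1.7] vel 0.2
time: 11.8
ee_pos: [0.4388, 0.2052, 0.1176]
tcp_rot: [-179.9, 0.0, 90.1]
wrist_force: [0.2, -0.3, -1.2]
opening: 0.0286
need cm [-20.7   18.69  -0.26] rad [-0.001  0.     0.001] F [ 0.2 -0.3 -1.2] vel 2.2
```

```bash
python3 -m pendant '[[[-3,2.7,0,0,0,0,0],[-3,2.7,0,0,0,0,0],[-3,2.7,0,0,0,0,0],[-3,2.7,-0.3,0,0,0,0],[-2.5,2.2,-0.3,0,0,0,0]]]'; python3 need.py .626 -.0015 .12;  python3 -m pendant '[[[-2.5,2.2,-0.2,0,0,0,0],[-1.5,1.2,0,0,0,0,0],[0,0,0,0,0,0,0]]]'; python3 need.py .626 -.0015 .12
```

```text
time: 12.22
ee_pos: [0.5715, 0.0612, 0.1255]
tcp_rot: [179.9, -0.2, 90.8]
wrist_force: [0.3, -0.1, -2.0]
opening: 0.0288
need cm [-6.35  5.37  0.54] rad [ 0.002 -0.003  0.014] F [ 0.3 -0.1 -2. ] vel 38.0
time: 12.47
ee_pos: [0.6105, 0.0141, 0.1259]
tcp_rot: [179.9, -0.1, 90.5]
wrist_force: [-0.2, 0.7, -2.6]
opening: 0.0285
need cm [-1.57  1.54  0.59] rad [ 0.002 -0.002  0.008] F [-0.2  0.7 -2.6] vel 0.7
```

```bash
python3 -m pendant '[[[-1.4,1.4,0.5,0,0,0.008,0],[-0.1,0.1,0,0,0,0,0],[0,0,0,0,0,0,0]]]'; python3 need.py .626 -.0015 .12
python3 - <<'E'
from h import *
o=bot.get_obs();save(bot.camera("wrist"),"w7.png");h=o["ee_pos"];
print(proj("wrist",[[.626,-.0015,.03],[.6215,.0722,.03],[h[0],h[1]-.0006,h[2]+.035]],o))
E
```

```text
time: 12.72
ee_pos: [0.6258, -0.0023, 0.1189]
tcp_rot: [-179.9, -0.1, 89.9]
wrist_force: [0.5, 0.3, -2.4]
opening: 0.029
need cm [ 0.08  0.02 -0.11] rad [-0.001 -0.002 -0.002] F [ 0.5  0.3 -2.4] vel 1.3
[[326.35842235 241.42075786]
 [317.526793   109.25107821]
 [324.95042441 366.82247865]]
```

View pics/w7.png

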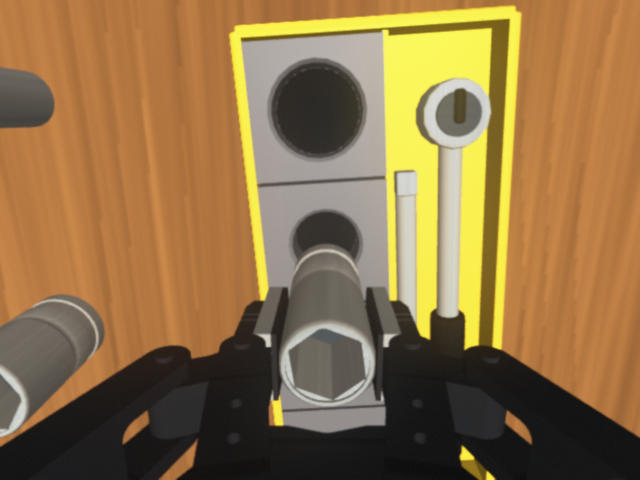

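Well_22's mouth is at (326,242), as predicted. The socket sits about 1.5 mm toward +y in the grip, so I aim for TCP (0.626, -0.0025).

```bash
python3 -m pendant '[[[0,0,1.5,0,0,0,0],[0,0,1.2,0,0,0,0],[0,0,0,0,0,0,0]]]'; python3 need.py .626 -.0025 .049
```

```text
time: 13.02
ee_pos: [0.6245, -0.0001, 0.0913]
tcp_rot: [-180.0, -0.1, 90.0]
wrist_force: [-0.9, 0.7, -2.5]
opening: 0.0286
need cm [-0.25  0.16  4.23] rad [-0.001 -0.002 -0.   ] F [-0.9  0.7 -2.5] vel 1.4
```

```bash
python3 -m pendant '[[[-0.25,0.16,0.7,0,0,0,0],[-0.05,0.05,0.5,0,0,0,0],[0,0,0,0,0,0,0]]]'; python3 need.py .626 -.0025 .049
```

```text
time: 13.27
ee_pos: [0.6258, -0.0017, 0.0788]
tcp_rot: [-179.9, -0.1, 90.1]
wrist_force: [-0.1, 0.8, -2.3]
opening: 0.0288
need cm [-0.09  0.02  2.98] rad [-0.001 -0.002  0.002] F [-0.1  0.8 -2.3] vel 0.4
```

```bash
python3 -m pendant '[[[-0.09,0.05,0.7,0,0,0,0],[-0.05,0.05,0.5,0,0,0,0],[0,0,0,0,0,0,0]]]'; python3 need.py .626 -.0025 .049;python3 -m pendant '[[[0,0.05,0.6,0,0,0,0],[0,0,0.3,0,0,0,0]]]'; python3 need.py .626 -.0025 .049
```

```text
time: 13.52
ee_pos: [0.6271, -0.003, 0.0664]
tcp_rot: [180.0, -0.1, 90.1]
wrist_force: [-0.1, 0.5, -3.0]
opening: 0.0287
need cm [ 0.05 -0.11  1.74] rad [ 0.    -0.002  0.002] F [-0.1  0.5 -3. ] vel 0.4
time: 13.68
ee_pos: [0.628, -0.0031, 0.0573]
tcp_rot: [179.9, -0.1, 90.1]
wrist_force: [0.9, 0.3, -3.7]
opening: 0.0288
need cm [ 0.06 -0.2   0.83] rad [ 0.001 -0.002  0.002] F [ 0.9  0.3 -3.7] vel 3.5
```

```bash
python3 -m pendant '[[[0.05,-0.15,0.25,0,0,0,0],[0,-0.05,0.25,0,0,0,0]]]'; python3 need.py .626 -.0025 .049;python3 -m pendant '[[[0,0,0.2,0,0,0,0]]]'; python3 need.py .626 -.0025 .049
```

```text
time: 13.85
ee_pos: [0.626, -0.0026, 0.0516]
tcp_rot: [179.9, -0.1, 90.1]
wrist_force: [-0.4, 0.4, 0.0]
opening: 0.0288
need cm [0.01 0.   0.26] rad [ 0.001 -0.002  0.002] F [-0.4  0.4  0. ] vel 3.7
time: 13.93
ee_pos: [0.6262, -0.0026, 0.0514]
tcp_rot: [179.8, -0.1, 90.1]
wrist_force: [-9.4, -0.4, 27.5]
opening: 0.0284
need cm [ 0.01 -0.02  0.24] rad [ 0.003 -0.002  0.002] F [-9.4 -0.4 27.5] vel 1.2
```

Contact with the floor at 0.0515. Releasing and heading for socket_30.

```bash
python3 -m pendant '[[[0,0,0,0,0,0,40],[0,0,0,0,0,0,60],[0,0,0,0,0,0,70],[0,0,0,0,0,0,70]]]'; python3 -m pendant '[[[0,0,-2.5,0,0,0,70],[0,0,-2.5,0,0,0,70],[0,0,-2.5,0,0,0,70],[0,0,-2.5,0,0,0,100],[0,0,0,0,0,0,100]]]';python3 need.py .457 -.3475 .16
python3 - <<'E'
from h import *
o=bot.get_obs();save(bot.camera("wrist"),"w8.png")
print(proj("wrist",[[.626,-.001,.083],[.626,-.001,.03]],o),[m["extent"] for m in bot.masks_of("wrist","socket_22")])
E
```

```text
time: 14.27
ee_pos: [0.627, -0.0025, 0.0534]
tcp_rot: [179.6, -0.1, 90.1]
wrist_force: [-0.4, 0.8, 0.2]
opening: 0.0595
time: 14.68
ee_pos: [0.6248, -0.0028, 0.1543]
tcp_rot: [180.0, -0.1, 90.1]
wrist_force: [0.9, -0.6, 0.3]
opening: 0.0813
need cm [-34.44 -16.85  -0.66] rad [ 0.001 -0.002  0.002] F [ 0.9 -0.6  0.3] vel 2.9
[[327.97465798 249.16325495]
 [327.67982647 224.76703138]] [[0.4, 273.6, 132.3, 384.8], [327.2, 399.6, 354.9, 433.1], [297.7, 203.2, 356.3, 281.6]]
```

```bash
python3 -m pendant '[[[-3.5,-1.7,-0.2,0,0,0,100],[-3.5,-1.7,-0.2,0,0,0,100],[-3.5,-1.7,-0.2,0,0,0,100],[-3.5,-1.7,-0.2,0,0,0,100],[-3.5,-1.7,0,0,0,0,100]]]';  python3 -m pendant '[[[-3.5,-1.7,0,0,0,0,100],[-3.5,-1.7,0,0,0,0,100],[-3.5,-1.7,0,0,0,0,100],[-2,-1,0,0,0,0,100],[0,0,0,0,0,0,100]]]';python3 need.py .457 -.3475 .16
```

```text
time: 15.2
ee_pos: [0.5373, -0.1767, 0.1495]
tcp_rot: [-179.3, -0.3, 90.8]
wrist_force: [0.1, -0.1, -0.2]
opening: 0.0852
time: 15.62
ee_pos: [0.4686, -0.3119, 0.1417]
tcp_rot: [-178.8, -0.5, 90.5]
wrist_force: [0.1, 0.2, 0.1]
opening: 0.0853
need cm [-3.53 -1.23 -1.84] rad [-0.02  -0.009  0.009] F [0.1 0.2 0.1] vel 1.9
```

```bash
python3 -m pendant '[[[-2,-0.6,-1.2,-0.02,-0.009,0.009,100],[-1.4,-0.6,-0.6,0,0,0,100],[0,0,0,0,0,0,100]]]';python3 need.py .457 -.3475 .16
python3 - <<'E'
from h import *
o=bot.get_obs();im=bot.camera("wrist");save(im,"w9.png")
print(proj("wrist",[[.457,-.3475,.078],[.457,-.3475,0]],o))
for m in bot.masks_of("wrist","socket_30"): print(m["extent"],m["confidence"])
E
```

```text
time: 15.87
ee_pos: [0.4543, -0.3472, 0.1548]
tcp_rot: [-179.7, -0.2, 89.8]
wrist_force: [0.2, -0.9, 0.3]
opening: 0.0855
need cm [-0.03  0.27 -0.52] rad [-0.006 -0.004 -0.003] F [ 0.2 -0.9  0.3] vel 2.1
[[331.44272375 249.95919647]
 [330.8594125  217.55434294]]
[300.0, 193.7, 367.3, 285.0] 0.89
```

View pics/w9.png

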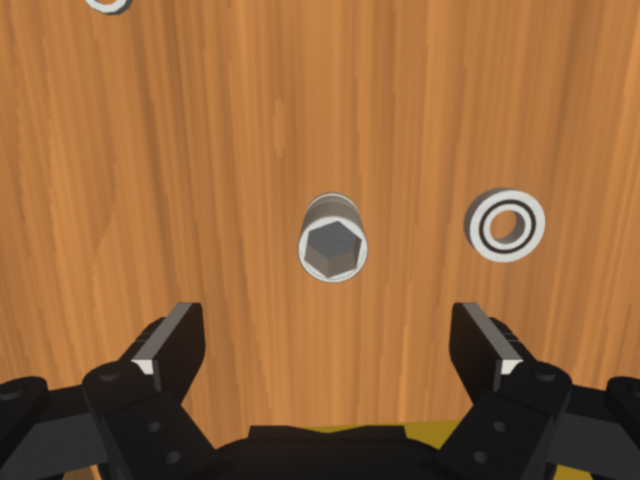

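Socket_30's top is at (333,249), so its position is about (0.4578, -0.3468).

```bash
python3 -m pendant '[[[0.1,0.35,2,-0.006,-0.004,0,100],[0.1,0,2,0,0,0,100],[0.1,0,1.5,0,0,0,100],[0,0,0,0,0,0,85]]]';python3 need.py .4578 -.3468 .043
```

```text
time: 16.3
ee_pos: [0.4603, -0.3378, 0.0948]
tcp_rot: [-180.0, -0.2, 90.1]
wrist_force: [-0.2, 0.3, 0.6]
opening: 0.0754
need cm [-0.91 -0.25  5.17] rad [-0.001 -0.003  0.002] F [-0.2  0.3  0.6] vel 1.4
```

```bash
python3 -m pendant '[[[-0.91,-0.25,0.7,0,-0.003,0,85],[0,0,0,0,0,0,85],[0,0,0,0,0,0,85]]]';python3 need.py .4578 -.3468 .043;  python3 -m pendant '[[[-0.05,-0.05,1,0,0,0,85],[-0.1,0,1,0,0,0,85],[0,0,0,0,0,0,85]]]';python3 need.py .4578 -.3468 .043
```

```text
time: 16.55
ee_pos: [0.4584, -0.3451, 0.0866]
tcp_rot: [-179.9, -0.1, 90.3]
wrist_force: [0.3, -0.3, 0.3]
opening: 0.0727
need cm [-0.17 -0.05  4.36] rad [-0.002 -0.001  0.005] F [ 0.3 -0.3  0.3] vel 0.7
time: 16.8
ee_pos: [0.4588, -0.3474, 0.0667]
tcp_rot: [180.0, 0.0, 90.3]
wrist_force: [-0.7, 0.3, 0.4]
opening: 0.0721
need cm [ 0.06 -0.1   2.37] rad [0.    0.001 0.005] F [-0.7  0.3  0.4] vel 1.0
```

```bash
python3 -m pendant '[[[0.05,-0.1,1,0,0,0.005,85],[0,-0.05,1,0,0,0,85],[0,0,0.3,0,0,0,85],[0,0,0,0,0,0,85]]]';python3 need.py .4578 -.3468 .043
```

```text
time: 17.13
ee_pos: [0.4569, -0.347, 0.0409]
tcp_rot: [180.0, 0.0, 89.9]
wrist_force: [-0.4, -0.2, 0.2]
opening: 0.0729
need cm [ 0.02  0.09 -0.21] rad [ 0.     0.    -0.001] F [-0.4 -0.2  0.2] vel 0.8
```

```bash
python3 -m pendant '[[[0,0.08,-0.2,0,0,0,50],[0,0,0,0,0,0,0],[0,0,0,0,0,0,0],[0,0,0,0,0,0,0],[0,0,0,0,0,0,0]]]' 60; python3 need.py .4578 -.3468 .043; python3 -m pendant '[[[0,0,-1,0,0,0,0],[0,0,-2.5,0,0,0,0],[0,0,-3,0,0,0,0],[0,0,-3,0,0,0,0],[0,0,-2.5,0,0,0,0]]]'; python3 -m pendant '[[[0,0,0,0,0,0,0]]]'; python3 need.py .6223 .0732 .16
```

```text
time: 17.55
ee_pos: [0.4576, -0.3469, 0.0431]
tcp_rot: [-180.0, 0.0, 89.9]
wrist_force: [-0.3, -0.4, -3.1]
opening: 0.0387
need cm [0.01 0.02 0.01] rad [-0.     0.    -0.001] F [-0.3 -0.4 -3.1] vel 0.1
time: 17.97
ee_pos: [0.4542, -0.3441, 0.1615]
tcp_rot: [-179.3, -0.5, 89.9]
wrist_force: [0.1, 0.2, -3.0]
opening: 0.0385
time: 18.05
ee_pos: [0.4555, -0.3451, 0.1674]
tcp_rot: [-179.6, -0.3, 89.9]
wrist_force: [-0.1, 0.2, -4.1]
opening: 0.0386
need cm [41.84 16.64  0.82] rad [-0.006 -0.005 -0.001] F [-0.1  0.2 -4.1] vel 2.5
```

```bash
python3 -m pendant '[[[3.5,1.4,0,-0.006,-0.005,0,0],[3.5,1.4,0,0,0,0,0],[3.5,1.4,0,0,0,0,0],[3.5,1.4,0,0,0,0,0],[3.5,1.4,0,0,0,0,0]]]';  python3 need.py .6223 .0732 .16; python3 -m pendant '[[[3.5,1.4,-0.3,0,0,0,0],[3.5,1.4,-0.3,0,0,0,0],[3.5,1.4,-0.3,0,0,0,0],[3.5,1.4,-0.3,0,0,0,0],[2.5,1.4,0,0,0,0,0]]]';python3 need.py .6223 .0732 .16
```

```text
time: 18.47
ee_pos: [0.5261, -0.1715, 0.1667]
tcp_rot: [179.9, 0.2, 89.2]
wrist_force: [1.4, -0.2, -3.2]
opening: 0.0389
need cm [24.6   9.29  0.58] rad [ 0.001  0.004 -0.013] F [ 1.4 -0.2 -3.2] vel 48.9
time: 18.88
ee_pos: [0.5985, 0.0032, 0.1744]
tcp_rot: [-179.8, 0.2, 89.3]
wrist_force: [-0.0, -0.4, -3.7]
opening: 0.0385
need cm [7.04 2.3  1.41] rad [-0.003  0.003 -0.013] F [-0.  -0.4 -3.7] vel 29.9
```

```bash
python3 -m pendant '[[[2.5,0.9,0,0,0,-0.012,0],[2,0.7,0,0,0,0,0],[1,0.4,0,0,0,0,0],[0,0,0,0,0,0,0]]]';  python3 need.py .6223 .0732 .13
```

```text
time: 19.22
ee_pos: [0.6201, 0.0673, 0.1695]
tcp_rot: [-179.6, 0.1, 90.4]
wrist_force: [-0.5, -0.5, -4.1]
opening: 0.0383
need cm [0.6  0.25 3.94] rad [-0.007  0.002  0.006] F [-0.5 -0.5 -4.1] vel 0.8
```

```bash
python3 -m pendant '[[[0.6,0.25,1,-0.006,0,0.006,0],[0,0,1.5,0,0,0,0],[0,0,1,0,0,0,0],[0,0,0,0,0,0,0]]]';  python3 need.py .6223 .0732 .12
python3 - <<'E'
from h import *
o=bot.get_obs();save(bot.camera("wrist"),"w10.png");h=o["ee_pos"];
print(proj("wrist",[[.6223,.0732,.03],[h[0],h[1],h[2]+.035]],o))
E
```

```text
time: 19.55
ee_pos: [0.6216, 0.0717, 0.1313]
tcp_rot: [-179.8, 0.2, 90.0]
wrist_force: [-0.8, -0.4, -3.8]
opening: 0.0384
need cm [0.15 0.07 1.13] rad [-0.004  0.003  0.   ] F [-0.8 -0.4 -3.8] vel 1.0
[[327.6599439  233.67465634]
 [324.61056314 365.58804029]]
```

View pics/w10.png

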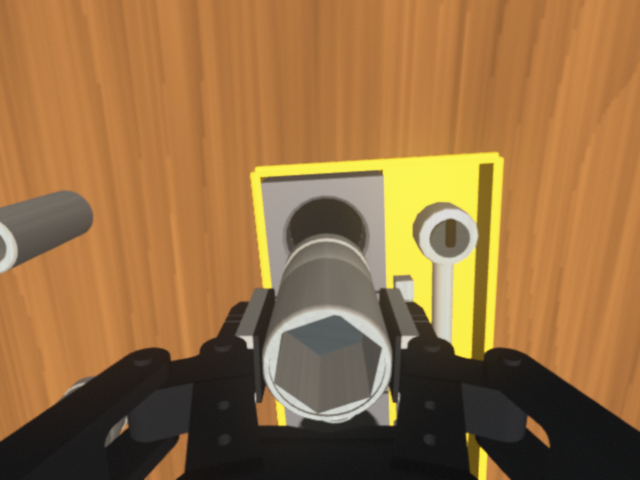

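Well_30's mouth is at (328,235), matching the prediction. Lowering.

```bash
python3 -m pendant '[[[0.07,0.07,1.3,-0.004,0.003,0,0],[0,0,1.5,0,0,0,0],[0,0,1,0,0,0,0],[0,0,0,0,0,0,0]]]'; python3 need.py .6225 .0725 .051
```

```text
time: 19.93
ee_pos: [0.6229, 0.0693, 0.0961]
tcp_rot: [179.8, 0.0, 89.8]
wrist_force: [-0.1, 0.1, -4.6]
opening: 0.038
need cm [ 0.32 -0.06  4.51] rad [ 0.004  0.    -0.003] F [-0.1  0.1 -4.6] vel 1.4
```

```bash
python3 -m pendant '[[[0.32,-0.05,0.7,0.004,0,0,0],[0.05,0,0.5,0,0,0,0],[0,0,0,0,0,0,0]]]'; python3 need.py .6225 .0725 .051
```

```text
time: 20.18
ee_pos: [0.6229, 0.0725, 0.085]
tcp_rot: [179.9, 0.0, 89.7]
wrist_force: [0.7, 0.6, -4.2]
opening: 0.0387
need cm [ 0.01 -0.05  3.4 ] rad [ 0.001  0.    -0.004] F [ 0.7  0.6 -4.2] vel 0.8
```

```bash
python3 -m pendant '[[[0,-0.05,0.8,0,0,-0.004,0],[0.05,0,0.5,0,0,0,0],[0,0,0,0,0,0,0]]]'; python3 need.py .6225 .0725 .051;python3 -m pendant '[[[0,0,0.7,0,0,0,0],[0,0,0.4,0,0,0,0]]]'; python3 need.py .6225 .0725 .051
```

```text
time: 20.43
ee_pos: [0.623, 0.0732, 0.072]
tcp_rot: [179.8, 0.0, 90.0]
wrist_force: [-0.0, -0.2, -4.4]
opening: 0.0386
need cm [-0.07 -0.06  2.1 ] rad [0.003 0.    0.   ] F [-0.  -0.2 -4.4] vel 0.2
time: 20.6
ee_pos: [0.6234, 0.0734, 0.061]
tcp_rot: [179.8, 0.0, 90.0]
wrist_force: [-1.2, -0.5, -4.5]
opening: 0.0381
need cm [-0.09 -0.1   1.  ] rad [0.004 0.    0.   ] F [-1.2 -0.5 -4.5] vel 4.9
```

```bash
python3 -m pendant '[[[-0.08,-0.08,0.4,0,0,0,0],[0,-0.04,0.3,0,0,0,0]]]'; python3 need.py .6225 .0725 .051;python3 -m pendant '[[[0,0,0.2,0,0,0,0]]]'; python3 need.py .6225 .0725 .051
```

```text
time: 20.77
ee_pos: [0.6221, 0.0725, 0.0528]
tcp_rot: [179.8, 0.0, 90.0]
wrist_force: [-0.6, 0.6, -4.0]
opening: 0.0388
need cm [-0.    0.04  0.18] rad [0.004 0.    0.001] F [-0.6  0.6 -4. ] vel 4.5
time: 20.85
ee_pos: [0.622, 0.0725, 0.0509]
tcp_rot: [179.8, 0.0, 90.0]
wrist_force: [-8.6, -1.0, 21.3]
opening: 0.0389
need cm [-0.    0.05 -0.01] rad [0.004 0.    0.001] F [-8.6 -1.  21.3] vel 1.0
```

```bash
python3 -m pendant '[[[0,0,0,0,0,0,60],[0,0,0,0,0,0,70],[0,0,0,0,0,0,80],[0,0,0,0,0,0,80]]]'; python3 -m pendant '[[[0,0,-2.5,0,0,0,80],[0,0,-2.5,0,0,0,80],[0,0,-2.5,0,0,0,80],[0,0,-3,0,0,0,100],[0,0,0,0,0,0,100]]]';python3 need.py .4452 -.071 .16
python3 - <<'E'
from h import *
o=bot.get_obs();save(bot.camera("wrist"),"w11.png")
print(proj("wrist",[[.6225,.0732,.083]],o),[m["extent"] for m in bot.masks_of("wrist","socket_30")])
E
```

```text
time: 21.18
ee_pos: [0.6232, 0.0726, 0.0528]
tcp_rot: [179.5, -0.0, 90.0]
wrist_force: [-0.1, -1.0, -0.4]
opening: 0.0683
time: 21.6
ee_pos: [0.6214, 0.0724, 0.161]
tcp_rot: [179.7, 0.0, 90.0]
wrist_force: [-0.0, -0.3, 0.7]
opening: 0.0853
need cm [-1.433e+01 -1.762e+01  1.000e-02] rad [0.005 0.    0.   ] F [-0.  -0.3  0.7] vel 3.8
[[327.09607529 246.85298372]] [[60.4, 357.7, 119.7, 480.0], [293.9, 192.6, 364.1, 284.2]]
```

```bash
python3 -m pendant '[[[-2.8,-3.4,0,0,0,0,100],[-2.8,-3.4,0,0,0,0,100],[-2.8,-3.4,0,0,0,0,100],[-2.5,-3,0,0,0,0,100],[-1.5,-2,0,0,0,0,100]]]';  python3 -m pendant '[[[0,0,0,0,0,0,100]]]';python3 need.py .4452 -.071 .16
```

```text
time: 22.12
ee_pos: [0.4675, -0.0495, 0.1441]
tcp_rot: [-179.2, 0.0, 90.4]
wrist_force: [-0.2, 0.0, 0.2]
opening: 0.0855
time: 22.2
ee_pos: [0.464, -0.0515, 0.1433]
tcp_rot: [-179.1, 0.0, 90.3]
wrist_force: [0.2, -0.5, -0.3]
opening: 0.0852
need cm [-1.94 -1.92 -1.64] rad [-0.016  0.001  0.004] F [ 0.2 -0.5 -0.3] vel 2.0
```

```bash
python3 -m pendant '[[[-1.8,-1.7,-1.3,-0.016,0,0.004,100],[-0.1,-0.1,-0.2,0,0,0,100],[0,0,0,0,0,0,100]]]';python3 need.py .4452 -.071 .16
python3 - <<'E'
from h import *
o=bot.get_obs();im=bot.camera("wrist");save(im,"w12.png")
print(proj("wrist",[[.4452,-.071,.078],[.4452,-.071,0]],o))
for m in bot.masks_of("wrist","socket_38"): print(m["extent"],m["confidence"])
E
```

```text
time: 22.45
ee_pos: [0.4437, -0.0717, 0.1555]
tcp_rot: [-179.8, -0.0, 89.9]
wrist_force: [-0.3, -0.4, -0.6]
opening: 0.0852
need cm [ 0.07  0.14 -0.45] rad [-0.003 -0.    -0.002] F [-0.3 -0.4 -0.6] vel 1.7
[[328.81613327 247.25541585]
 [328.57765538 215.15351208]]
[287.3, 184.6, 376.1, 290.1] 0.91
[590.3, 96.6, 637.4, 144.8] 0.79
[597.8, 0.0, 640.0, 26.7] 0.6
[575.4, 316.1, 640.0, 380.7] 0.59
[310.3, 0.0, 356.0, 13.3] 0.53
```

View pics/w12.png

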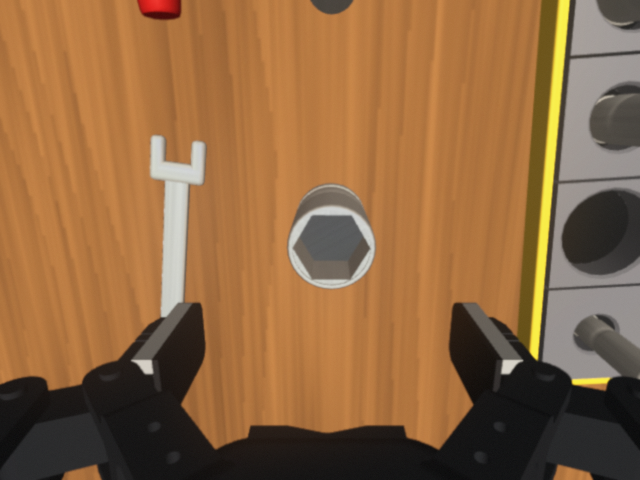

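Socket_38's top is at (331.5,246), so its position is about (0.4468, -0.0702).

```bash
python3 -m pendant '[[[0.15,0.3,1.6,-0.003,0,0,100],[0,0,1.8,0,0,0,100],[0,0,1.2,0,0,0,100],[0,0,0,0,0,0,100]]]';python3 need.py .4468 -.0702 .043
```

```text
time: 22.88
ee_pos: [0.4496, -0.0675, 0.1058]
tcp_rot: [-179.9, -0.0, 90.1]
wrist_force: [0.0, 0.1, 0.2]
opening: 0.0854
need cm [-0.27 -0.27  6.28] rad [-0.001 -0.001  0.002] F [0.  0.1 0.2] vel 1.4
```

```bash
python3 -m pendant '[[[-0.27,-0.3,1,0,0,0,100],[-0.05,-0.05,0.8,0,0,0,100],[0,0,0,0,0,0,100]]]';python3 need.py .4468 -.0702 .043; python3 -m pendant '[[[0,0,1,0,0,0,100],[0,-0.05,1,0,0,0,100],[0,0,0,0,0,0,100]]]';python3 need.py .4468 -.0702 .043
```

```text
time: 23.13
ee_pos: [0.4468, -0.0692, 0.0861]
tcp_rot: [-179.8, -0.1, 90.3]
wrist_force: [-1.0, 0.8, -0.7]
opening: 0.0852
need cm [-0.11  0.01  4.31] rad [-0.003 -0.001  0.005] F [-1.   0.8 -0.7] vel 1.2
time: 23.38
ee_pos: [0.4473, -0.0686, 0.0651]
tcp_rot: [-179.8, -0.1, 90.3]
wrist_force: [-0.1, -0.9, -0.0]
opening: 0.0855
need cm [-0.16 -0.05  2.21] rad [-0.003 -0.001  0.005] F [-0.1 -0.9 -0. ] vel 1.3
```

```bash
python3 -m pendant '[[[-0.16,-0.05,1,-0.003,0,0.005,100],[-0.05,-0.05,0.8,0,0,0,100],[0,0,0.2,0,0,0,100],[0,0,0,0,0,0,100]]]';python3 need.py .4468 -.0702 .043
```

```text
time: 23.72
ee_pos: [0.4463, -0.0708, 0.043]
tcp_rot: [180.0, -0.1, 90.0]
wrist_force: [-0.4, 0.2, 0.0]
opening: 0.0854
need cm [ 0.06  0.05 -0.  ] rad [ 0.001 -0.001 -0.   ] F [-0.4  0.2  0. ] vel 0.6
```

```bash
python3 -m pendant '[[[0.05,0.05,0,0,0,0,60],[0,0,0,0,0,0,30],[0,0,0,0,0,0,0],[0,0,0,0,0,0,0],[0,0,0,0,0,0,0]]]' 70; python3 need.py .4468 -.0702 .043; python3 -m pendant '[[[0,0,-1,0,0,0,0],[0,0,-2.5,0,0,0,0],[0,0,-3,0,0,0,0],[0,0,-1,0,0,0,0],[0,0,0,0,0,0,0]]]'; python3 need.py .6307 -.0752 .125
```

```text
time: 24.13
ee_pos: [0.4471, -0.0704, 0.0437]
tcp_rot: [179.9, -0.1, 90.0]
wrist_force: [-0.5, 0.6, -4.8]
opening: 0.0485
need cm [ 0.02 -0.03  0.07] rad [ 0.002 -0.001 -0.   ] F [-0.5  0.6 -4.8] vel 0.1
time: 24.55
ee_pos: [0.4448, -0.07, 0.1204]
tcp_rot: [-179.7, -0.1, 90.0]
wrist_force: [0.5, -0.3, -4.2]
opening: 0.0482
need cm [-0.51 18.59 -0.54] rad [-0.005 -0.002 -0.   ] F [ 0.5 -0.3 -4.2] vel 0.7
```

```bash
python3 -m pendant '[[[-0.1,3,-0.2,-0.005,0,0,0],[-0.1,3.4,-0.2,0,0,0,0],[-0.1,3.4,0,0,0,0,0],[-0.1,3.4,0,0,0,0,0],[0,2.5,0,0,0,0,0]]]';python3 -m pendant '[[[0,1.5,0,0,0,0,0],[0,0,0,0,0,0,0]]]'; python3 need.py .6307 -.0752 .125
```

```text
time: 24.97
ee_pos: [0.6033, -0.0743, 0.1211]
tcp_rot: [-179.9, -0.1, 89.9]
wrist_force: [0.3, -0.8, -3.9]
opening: 0.0486
time: 25.13
ee_pos: [0.6224, -0.0741, 0.116]
tcp_rot: [-179.8, -0.2, 89.9]
wrist_force: [-0.7, 0.6, -5.8]
opening: 0.0484
need cm [-0.11  0.83 -0.91] rad [-0.004 -0.003 -0.001] F [-0.7  0.6 -5.8] vel 1.5
```

```bash
python3 -m pendant '[[[-0.1,0.75,0,-0.004,-0.003,0,0],[0,0.1,0,0,0,0,0],[0,0,0,0,0,0,0]]]'; python3 need.py .6307 -.0752 .12
python3 - <<'E'
from h import *
o=bot.get_obs();save(bot.camera("wrist"),"w13.png");h=o["ee_pos"];
print(proj("wrist",[[.6307,-.0752,.03],[h[0],h[1],h[2]+.035]],o))
E
```

```text
time: 25.38
ee_pos: [0.63, -0.075, 0.1113]
tcp_rot: [-179.7, -0.0, 90.0]
wrist_force: [-0.3, 0.0, -5.1]
opening: 0.0483
need cm [-0.02  0.07 -0.87] rad [-0.006 -0.    -0.001] F [-0.3  0.  -5.1] vel 0.8
[[327.92995491 246.87615727]
 [324.36755295 365.20795904]]
```

View pics/w13.png

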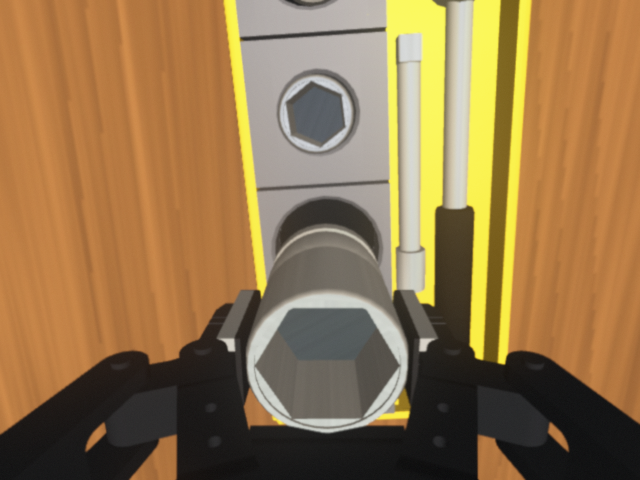

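Well_38's mouth is at (328,247), as predicted, and socket_22 stands upright at (316,113). Lowering.

```bash
python3 -m pendant '[[[0,0.07,1.2,-0.006,0,0,0],[0,0,1,0,0,0,0],[0,0,0,0,0,0,0]]]'; python3 need.py .6307 -.0757 .0515
```

```text
time: 25.68
ee_pos: [0.6291, -0.0751, 0.0896]
tcp_rot: [179.9, 0.0, 89.9]
wrist_force: [0.4, 1.1, -3.9]
opening: 0.0483
need cm [-0.06  0.15  3.81] rad [ 0.002  0.    -0.001] F [ 0.4  1.1 -3.9] vel 1.3
```

```bash
python3 -m pendant '[[[-0.05,0.15,0.7,0,0,0,0],[0,0,0.5,0,0,0,0],[0,0,0,0,0,0,0]]]'; python3 need.py .6307 -.0757 .0515; python3 -m pendant '[[[0,0.03,0.7,0,0,0,0],[0,0,0.6,0,0,0,0],[0,0,0,0,0,0,0]]]'; python3 need.py .6307 -.0757 .0515
```

```text
time: 25.93
ee_pos: [0.6299, -0.0758, 0.0775]
tcp_rot: [179.9, 0.0, 89.9]
wrist_force: [0.2, 0.9, -4.4]
opening: 0.0479
need cm [0.01 0.07 2.6 ] rad [ 0.002  0.    -0.001] F [ 0.2  0.9 -4.4] vel 0.4
time: 26.18
ee_pos: [0.6305, -0.0758, 0.0638]
tcp_rot: [179.8, 0.0, 89.9]
wrist_force: [0.7, 0.5, -5.3]
opening: 0.0481
need cm [0.01 0.02 1.23] rad [ 0.003  0.    -0.001] F [ 0.7  0.5 -5.3] vel 0.5
```

```bash
python3 -m pendant '[[[0,0,0.6,0,0,0,0],[0,0,0.3,0,0,0,0]]]'; python3 need.py .6307 -.0757 .0515; python3 -m pendant '[[[0,0,0.25,0,0,0,0]]]'; python3 need.py .6307 -.0757 .0515
```

```text
time: 26.35
ee_pos: [0.6308, -0.0759, 0.0545]
tcp_rot: [179.8, 0.0, 89.9]
wrist_force: [-0.5, -0.9, -4.5]
opening: 0.0487
need cm [ 0.02 -0.01  0.3 ] rad [ 0.003  0.    -0.001] F [-0.5 -0.9 -4.5] vel 3.5
time: 26.43
ee_pos: [0.6309, -0.0759, 0.0517]
tcp_rot: [179.8, 0.0, 89.9]
wrist_force: [0.3, 0.2, -0.5]
opening: 0.0485
need cm [ 0.02 -0.02  0.02] rad [ 0.003  0.    -0.001] F [ 0.3  0.2 -0.5] vel 3.2
```

Touching the floor (force -4.5 N before, -0.5 N now). Pressing lightly to confirm, then releasing.

```bash
python3 -m pendant '[[[0,0,0.15,0,0,0,0]]]'; python3 need.py .6307 -.0757 .0515; python3 -m pendant '[[[0,0,0,0,0,0,80],[0,0,0,0,0,0,90],[0,0,0,0,0,0,100],[0,0,0,0,0,0,100],[0,0,0,0,0,0,100]]]'; python3 -m pendant '[[[0,0,-2,0,0,0,100],[0,0,-2.5,0,0,0,100],[0,0,-2.5,0,0,0,100],[0,0,-3,0,0,0,100],[0,0,-2,0,0,0,100]]]';  python3 -m pendant '[[[0,-3.5,-2,0,0,0,100],[0,-3.5,-2,0,0,0,100],[0,-3.5,-2,0,0,0,100],[0,-2.5,0,0,0,0,100],[0,0,0,0,0,0,100]]]'
python3 - <<'E'
from h import *
a=bot.camera("top")[140:340,130:510]; b=bot.camera("scene")[140:400,80:480]
save(np.vstack([cv2.resize(a,(600,315),interpolation=cv2.INTER_CUBIC),cv2.resize(b[:,120:360],(600,285*2),interpolation=cv2.INTER_CUBIC)[180:460]]),"end.png")
o=bot.get_obs();print(o["time"],o["ee_pos"])
for n in ["socket_14","spacer_tube","spacer_flanged"]:
  for m in bot.mark_of("scene",n): print(n,np.round(m["uv"]),round(m["confidence"],2),ray("scene",m["uv"],0 if "sp" in n else .005).round(3))
E
```

```text
time: 26.52
ee_pos: [0.6309, -0.0759, 0.0515]
tcp_rot: [179.8, 0.0, 89.9]
wrist_force: [-9.2, 0.6, 20.0]
opening: 0.0485
need cm [ 0.02 -0.02  0.  ] rad [ 0.004  0.001 -0.001] F [-9.2  0.6 20. ] vel 0.9
time: 26.93
ee_pos: [0.6327, -0.0762, 0.0544]
tcp_rot: [179.4, 0.1, 89.9]
wrist_force: [-0.6, 0.4, 0.1]
opening: 0.0853
time: 27.35
ee_pos: [0.6288, -0.0756, 0.1723]
tcp_rot: [-180.0, 0.0, 89.9]
wrist_force: [0.5, -0.4, 0.0]
opening: 0.0854
time: 27.77
ee_pos: [0.4968, -0.0754, 0.2357]
tcp_rot: [180.0, 0.0, 90.0]
wrist_force: [-1.1, 0.1, -0.6]
opening: 0.0855
27.8667 [ 0.4996993  -0.07554395  0.23526195]
socket_14 [314. 301.] 0.81 [ 0.617 -0.069  0.005]
socket_14 [276. 323.] 0.76 [ 0.634 -0.155  0.005]
socket_14 [348. 290.] 0.64 [0.623 0.002 0.005]
socket_14 [379. 274.] 0.58 [0.615 0.079 0.005]
spacer_tube [332. 230.] 0.67 [0.435 0.077 0.   ]
spacer_flanged [438. 200.] 0.63 [0.453 0.361 0.   ]
```

View pics/end.png

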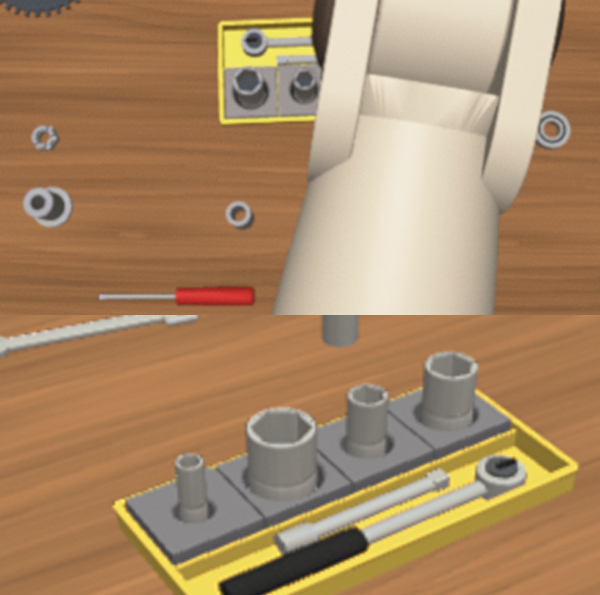

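All four sockets stand upright in their own wells. Both spacers are where they started, and the arm is clear.

```bash
python3 -c "
from workcell import bot
print(bot.job_done())"
```

```text
the job is handed in; nothing more can be done
None
```

All four sockets are back in the tray, each in the well of its own size, and I handed the job in at about 28 s of the 106 s allowed. I placed them smallest to largest (14, 22, 30, 38), lowering each to the well floor before letting go.

- **Final check:** the scene picture shows all four standing upright in the right wells, hexagon openings up. The two spacers measured within about 1 cm of their starting positions, which is within the detector's error. The arm was clear, and nothing read as touching it.
- **Tray view partly blocked:** in the last top picture the arm hid two of the four wells, so only the 30 and 22 mm sockets were confirmed from above. The other two rest on the scene picture.
- **Hard press on the 14 mm socket:** while I was finding the floor, the wrist force briefly reached about 61 N. That is under the 120 N wrist limit. The load went through the held socket, not the arm or the gripper's body. The other three touched down at 20–28 N.
- **Floor height a few millimetres off:** contact came with the tool about 8 mm above its grasp height, where I expected 5 mm. The offset was the same for all four, which suggests a shift in the grip during closing rather than a socket catching on a rim. I did not track down the cause.

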